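Swing the jig mirror until the camera sees the orange pot, and hold it

TASK

On the paint-inspection jig, slide the mirror carriage (the one with the red grip) fully home against the red stop by the camera; then take the yellow post and turn the sprung mirror until the camera sees the orange pot in it, with the green beam that marks its line of sight pointing at the orange pot. The mirror springs back when let go, so finish while still holding the post, with the mirror steady at that angle and the carriage still home; leave the pots and the other things on the bench where they are.

Things in the scene. Friction and masses are not known exactly. Their poses are not given: they have to be found in the camera images.
- jig: The inspection jig, fixed to the bench: an aluminium rail 64 x 530 x 12 mm with a black camera at one end. Origin on the bench, right under the mirror's pivot as it stands when the carriage is fully home. z is up, y runs along the rail towards the camera, x points away from the robot to the three pots. The red end stop stands at y = 38 to 50 mm, its top 38 mm above the bench.
- carriage (a joint): Slide of the grey carriage (60 x 160 mm, top 32 mm above the bench) that carries mirror, post and red grip: 0 = far from the camera, 0.100 m = fully home at the red end stop; it grows along jig +y. Friction about 2.5 N; it stays where it is left. Starts between 0 and 0.035.
- grip_top (a point): Top centre of the red grip on the carriage, an upright block 18 mm (jig x) x 32 mm (jig y) in section, standing 56 mm above the carriage, top 88 mm above the bench. It lies 100 mm from the mirror's pivot, on the side away from the camera (jig -y). Its axes are the jig's.
- mirror (a joint): Turn q of the mirror about its upright pivot, rad, 0 to 1.15, growing clockwise seen from above; sprung back to 0 (0.03 N m at 0, plus 0.06 N m per rad). At 0 its pale blue face (56 mm wide, 50 high, black frame, centre 64 mm above the bench) looks 76 degrees counter-clockwise from jig x and the reflected line goes 62 degrees; the mirror's turn counts double: the line points at 62 degrees - 2 q.
- post: The yellow upright post on an arm of the mirror, a round rod 14 mm across. Origin at its top centre, 112 mm above the bench; free from 50 mm up. It is 75 mm from the pivot axis, on the robot's side of the rail, at (215 degrees - q) counter-clockwise from jig x about the pivot; it goes round on this circle, at mid travel along jig +y. Under 2 N turns it. Its pivot moves with the carriage.
- lens (a point): Front of the camera's lens, 70 mm from the home pivot along jig y, 62 mm above the bench; axes as the jig's. The black camera behind it is 46 mm wide, 180 mm long, its top 86 mm above the bench. It looks along jig -y, straight at the mirror's pivot wherever the carriage is.
- beam (a point): The mirror's pivot point, 62 mm above the bench, where the camera's line of sight meets the mirror; it moves with the carriage. Its x axis points along the reflected line of sight, z up. The line is drawn as a green beam 4 mm thick, from the camera to the mirror and 140 mm onward (the line itself goes on to the pots). It is light: nothing touches it.
- mark (a point): Middle of the orange pot, on its axis, 62 mm above the bench. The pot is an upright paint sample pot 44 mm in diameter and 88 mm high, white with an orange band and lid; it stands loose beyond the mirror, 150 to 230 mm from its home pivot, at any of the three pot places.
- pot_orange: The orange pot; origin at the centre of its underside. Leave it standing where it is.
- pot_blue: A pot of the same size with blue band and lid; origin at the centre of its underside. The three pots swap places. Leave it.
- pot_green: A pot of the same size with green band and lid; origin at the centre of its underside. Leave it.
- tape_roll: Roll of blue tape lying flat, 100 mm across, 24 mm high; origin at the centre of its underside. Bystander.
- tape_measure: Yellow and black tape measure 70 x 38 x 64 mm high; origin at the centre of its underside. Bystander.
- screwdriver: Screwdriver lying on the bench on the robot's side of the rail, about 0.2 m long. Bystander.
- battery: Black and yellow tool battery 75 x 115 x 72 mm high; origin at the centre of its underside. Bystander.
- glue: Glue bottle 60 mm across, 160 mm high; origin at the centre of its underside. Bystander.

How it is judged:
By the outcome, as a careful person would: the job done as asked, in the order asked, and still so for the second after the job is handed in, while the arm keeps its last pose, push and grip.
It also fails if it takes over 45 s, if anything falls off the work surface, if the arm or the gripper's body presses on something with over 40 N, if the wrist force passes 120 N, or if a joint passes its speed limit or range.

ROBOT

A 6-joint arm with a two-finger parallel gripper is mounted at the origin on the work surface. World frame = base frame: x ahead of the robot, y to its left, z up, the work surface at z = 0. Lengths are in m, angles in degrees, forces in N, time in s.
With the tool pointing down it reaches from about 0.275 to 0.85 m from the base axis. Payload 5.2 kg.
Tool frame: the origin (TCP) lies midway between the tips of the shut fingers; the grasp point (between the pads) lies bot.grasp_offset behind it (bot.grasp_offset is the distance from the TCP to the grasp point, in m); x points along the fingers, y is the direction in which the jaws open and shut, and the axes are right-handed (so a half turn about x gives the same grasp; the last joint's range is limited). The gripper opens to 85 mm and grips with 20 to 120 N. Pads are 22 mm wide; open, the fingers measure 114 mm over their backs; the gripper's body (76 mm by 85 mm) begins 54 mm behind the grasp point. The pads swing forward as they close: fully open they stand 13 mm farther back than shut.
Start: joints at [54.5, 14.817, 87.949, -0, 77.235, -11.62], TCP at [0.223, 0.503, 0.231] pointing down, gripper open.
Joint ranges: [-179.93, 179.93], [-52.35, 119.4], [10.71, 147.94], [-69.91, 249.91], [12.55, 155.21], [-178.61, 178.61]. Speed limits (degrees/s): [147.25, 147.25, 180, 180, 180, 180].

INTERFACE

Orientations are given as [roll, pitch, yaw] about the fixed x, y, z axes, in that order (R = Rz(yaw) Ry(pitch) Rx(roll)).
In Python, from rig import sensors, imaging, order, bot gives the robot as it stands.
- The arm moves only by the shell command python3 -m jog 'ROWS' [FORCE]. ROWS is JSON, a list of rows, each an object with "travel": the shift along the tool's x, y, z normalised to -1 to 1, where 1 is 0.5 m, a list of three; "angular": the turn, a rotation vector about the tool's x, y, z normalised to -1 to 1, where 1 is 180 degrees, a list of three; "claw": the opening, from -1 (shut) to 1 (fully open). In form: [{"travel": [x, y, z], "angular": [rx, ry, rz], "claw": claw}, ...]. A call has 1 to 10 rows; each row is the pose to reach, as a shift and turn from the pose measured when the call began, along the tool's axes at that moment, turning the shorter way round; what a row does not reach only later rows make up. A row lasts 1/10 s, in which the tool goes at most 50 mm and 8.59 degrees, less where a joint would pass 70% of its speed; a pose out of reach is approached as far as the arm can. A call with a number of a shift or a turn outside -1 to 1 is refused whole. A call with a gripper value outside its range is refused whole. The fingers move at their own pace and stop on an object; FORCE is the grip in N (left out, the last holds). Time passes only in rows, so rows that repeat a pose let the fingers close. It gives the time, the measured TCP pose, the force and the opening at its end, in the units of the state.
- sensors.get_state(): the state, without advancing time (a new reading comes with each control period).
- imaging.get_image(name): name is "side" or "top"; returns a dict with "color" (384x512x3 uint8, red, green, blue), "intrinsics" (3x3 intrinsics, pixels), "k1" (the pictures are not rectified: a ray, as slopes to the right and down, at radius r is drawn at 1 + k1 r^2 times it, then the intrinsics apply), "rvec" (rotation vector, rad) and "tvec" (3), from world to camera coordinates, as OpenCV has them. Camera axes: x right, y down, z forward; pixel columns grow to the right and rows downward; lengths in m; the calibration is good to about 2 mm. A picture is of the moment at which its call begins. There is no depth.
- order.finish_job(): hands the job in, once; it reports no verdict.
The state is a dict: "time_s": time; "qpos": joint angles; "joint_vel": joint speeds; "tau": joint torques, N m; "tcp_pos": TCP position; "ee_rot": TCP orientation; "wrist_force": force on the tool from outside, world axes, zero at the start; "torque": the same for the moment, N m; "width": finger opening in m.
Only numpy, scipy, OpenCV 4.12 (cv2) and the standard library are available. Lean on these libraries where they do the work, as an engineer would, in place of code of your own. Each camera call takes 0.05 s, during which the arm holds its last target. There are 200 camera calls.

## Working session

There is one attempt and no reset: what is moved stays moved. The work goes in short steps, Python scripts to look and compute and a shell command to move; the robot and the scene stay as the last step left them, time stands still between calls to the robot, and variables do not carry over. Pictures are saved under pics/ and viewed, about 8 in all and at most 12, crops included, and the job is handed in when it is done.

```bash
mkdir -p pics; cat > h.py <<'E'
import numpy as np, cv2
from scipy.spatial.transform import Rotation as R
from rig import sensors, imaging, order, bot
def snap(name,fn=None):
    im=imaging.get_image(name)
    if fn: cv2.imwrite('pics/'+fn,im['color'][:,:,::-1])
    return im
def proj(im,P):
    P=np.atleast_2d(np.array(P,float)); C=R.from_rotvec(np.ravel(im['rvec'])).apply(P)+np.ravel(im['tvec'])
    s=C[:,:2]/C[:,2:]; s=s*(1+im['k1']*(s**2).sum(1,keepdims=True)); K=np.array(im['intrinsics'])
    return s*[K[0,0],K[1,1]]+K[:2,2]
def unproj(im,uv,z):
    K=np.array(im['intrinsics']); d=(np.array(uv,float)-K[:2,2])/[K[0,0],K[1,1]]; s=d.copy()
    for _ in range(30): s=d/(1+im['k1']*(s@s))
    Rm=R.from_rotvec(np.ravel(im['rvec'])).inv(); r=Rm.apply([*s,1]); o=-Rm.apply(np.ravel(im['tvec']))
    return o+r*(z-o[2])/r[2]
E
python3 - <<'E'
from h import *
for n in('side','top'):
    im=snap(n,n+'0.png'); print(n,im['k1'],im['rvec'],im['tvec'],im['intrinsics'])
    cv2.imwrite('pics/'+n+'0.png',cv2.resize(im['color'][:,:,::-1],(800,600),interpolation=cv2.INTER_CUBIC))
print(sensors.get_state(),bot.grasp_offset)
E
```

```text
side -0.02219385986404845 [ 2.14307788 -0.11516238  0.07549167] [-0.57238074  0.08284755  1.48787694] [[439.42557137   0.         252.53918499]
 [  0.         439.42557137 192.54961129]
 [  0.           0.           1.        ]]
top -0.012047723362429314 [ 2.16046222 -2.15431155  0.13417566] [-0.00157353  0.58650421  1.42685625] [[363.18771349   0.         255.27061428]
 [  0.         363.18771349 189.43566205]
 [  0.           0.           1.        ]]
{'time_s': 0.1, 'qpos': array([ 5.44997852e+01,  1.48567980e+01,  8.80052338e+01, -1.33049915e-03,
        7.72333270e+01, -1.16208852e+01]), 'joint_vel': array([ 0.03219274, -0.1189499 , -0.14942122, -0.01509201,  0.03299294,
       -0.05603797]), 'tau': array([ 2.28980432e-03, -4.46968818e+01, -2.91247934e+01, -3.07248156e-04,
        6.18230362e-03, -4.42938119e-05]), 'tcp_pos': array([0.22236532, 0.50253063, 0.23053872]), 'ee_rot': array([-100.84156876,   89.90463236, -124.72060327]), 'wrist_force': array([-0.07696381,  0.85149384, -0.73627886]), 'torque': array([ 0.00666621,  0.03295767, -0.02800543]), 'width': 0.0856453287067995} 0.0187
```

View pics/top0.png

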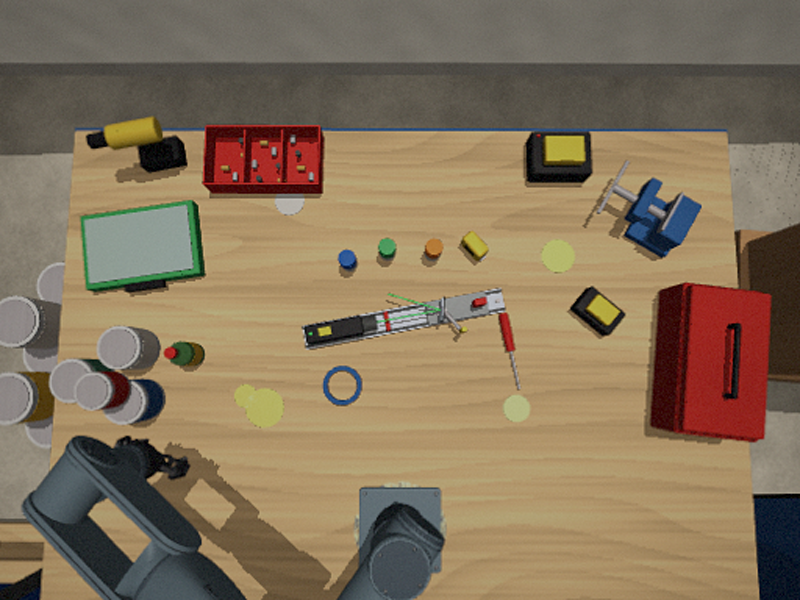

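View pics/side0.png

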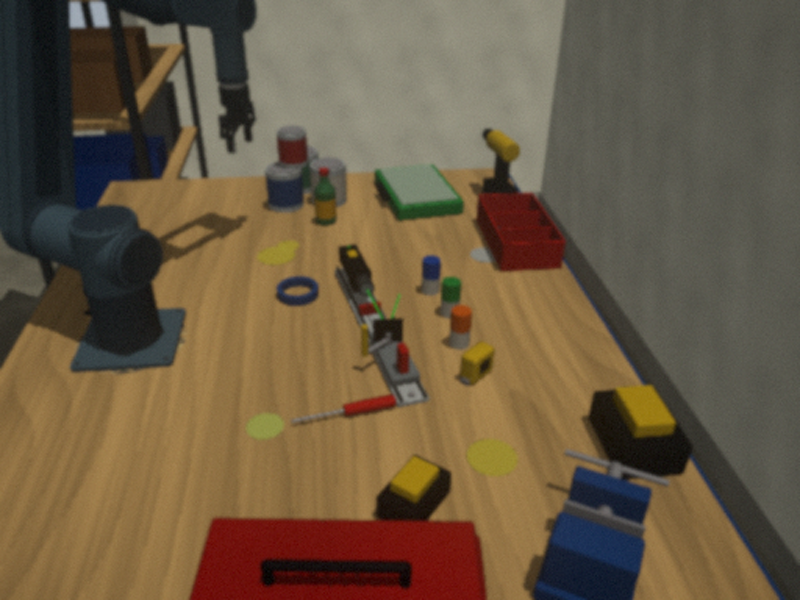

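The top view shows the jig with its camera at (335,332) and its right end at (505,300). The red grip is at (480,301) and the yellow post at (463,328). The pots are blue (347,259), green (387,247) and orange (433,247). I'll crop in closer.

```bash
python3 - <<'E'
from h import *
im=cv2.imread('pics/top0.png')
o=snap('top')['color'][:,:,::-1]
c=o[140:245,190:330]; cv2.imwrite('pics/c1.png',cv2.resize(c,None,fx=5.6,fy=5.6,interpolation=cv2.INTER_CUBIC))
E
```

```text
(no output)
```

View pics/c1.png

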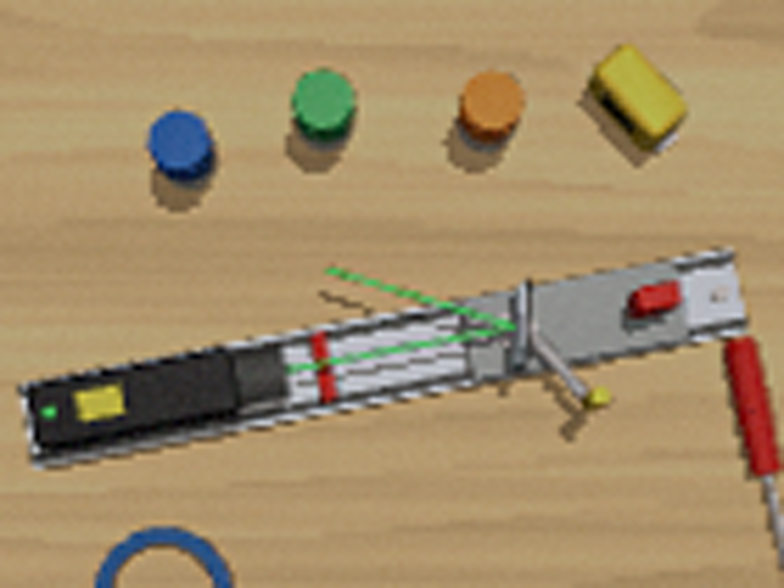

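```bash
python3 - <<'E'
from h import *
from scipy.optimize import least_squares
im=snap('top')
f=lambda u,v:(190+(u+.5)/5.6-.5,140+(v+.5)/5.6-.5)
# jig pts: (x,y or y+s flag,z)
a=np.deg2rad(62); p=np.deg2rad(215)
obs=[(0,-.1,.088,1,657,296),(.075*np.cos(p),.075*np.sin(p),.112,1,599,397),(0,0,.062,1,512,327),
(.14*np.cos(a),.14*np.sin(a),.062,1,330,268),(0,.07,.062,0,289,369),(0,.044,.038,0,324,366),(0,.25,.086,0,35,423)]
o=np.array(obs); uv=np.array([f(*q) for q in o[:,4:]])
def W(t):
    c,s=np.cos(t[2]),np.sin(t[2]); x=o[:,0]; y=o[:,1]+o[:,3]*(t[3]-.1)
    return np.c_[t[0]+c*x-s*y,t[1]+s*x+c*y,o[:,2]]
r=least_squares(lambda t:(proj(im,W(t))-uv).ravel(),[.5,0,0,.02],loss='soft_l1')
t=r.x; print('jig',t[:2],np.rad2deg(t[2]),'s',t[3]); print((proj(im,W(t))-uv).round(1))
c,s=np.cos(t[2]),np.sin(t[2])
for n,q in dict(orange=(493,104),green=(324,102),blue=(180,143)).items():
    P=unproj(im,f(*q),.088); d=P[:2]-t[:2]; j=np.array([c*d[0]+s*d[1],-s*d[0]+c*d[1]]); an=np.rad2deg(np.arctan2(j[1],j[0])); print(n,P,j,np.hypot(*j),an,'q',np.deg2rad((62-an)/2))
print('grip',W(t)[0],'post',W(t)[1])
for u,v in [(22,388),(38,465),(733,252),(745,328)]:
    d=unproj(im,f(u,v),.012)[:2]-t[:2]; print('rail',c*d[0]+s*d[1],-s*d[0]+c*d[1])
E
```

```text
jig [ 0.53163317 -0.01370252] 11.413186692315438 s 0.008788170491781294
[[ 0.2 -0.2]
 [ 0.2 -0.2]
 [ 0.4 -0. ]
 [-1.1  0.4]
 [ 0.1  0.4]
 [ 0.5  0.2]
 [-0.6 -0.6]]
orange [ 0.70415066 -0.08737833  0.088     ] [ 0.15452689 -0.10635719] 0.18759107520616258 -34.53871416357632 q 0.8424592088980452
green [0.7052319  0.03119188 0.088     ] [0.17904976 0.00965441] 0.17930985955034648 3.0864152379634042 q 0.5141180141251492
blue [0.67571368 0.13181127 0.088     ] [0.17002611 0.11412527] 0.20477659774212048 33.87038327463063 q 0.24547721459088048
grip [ 0.56947073 -0.20113326  0.088     ] post [ 0.49797347 -0.15743549  0.112     ]
rail 0.030328783393315576 0.26419466424321875
rail -0.026864229238446106 0.2625796766452059
rail 0.026948233338784447 -0.26442799919505955
rail -0.02942579363403566 -0.26088173725269903
```

```bash
cat >> h.py <<'E'
J0=np.array([.53163,-.01370]); JY=11.413
def jw(x,y,z):
    a=np.deg2rad(JY); return np.array([J0[0]+np.cos(a)*x-np.sin(a)*y,J0[1]+np.sin(a)*x+np.cos(a)*y,z])
def goal(P,yaw_jig=None):
    """travel/angular to put TCP at world P, tool down, jaws (tool y, mod 180) along jig angle"""
    s=sensors.get_state(); Rc=R.from_euler('xyz',s['ee_rot'],degrees=True); M=Rc.as_matrix()
    y=np.rad2deg(np.arctan2(M[1,1],M[0,1])); out=[]
    print('tcp',s['tcp_pos'].round(4),'toolY jig deg',round(y-JY,2),'F',s['wrist_force'].round(1),'w',round(s['width'],4),'t',s['time_s'],'q',s['qpos'].round(1))
    for k in ((0,180) if yaw_jig is not None else ()):
        th=np.deg2rad(yaw_jig+JY+k); yy=np.array([np.cos(th),np.sin(th),0]); xx=np.array([0,0,-1.])
        Rt=R.from_matrix(np.c_[xx,yy,np.cross(xx,yy)]); rv=(Rc.inv()*Rt).as_rotvec(degrees=True)/180
        print('angular',rv.round(4))
    print('travel',(Rc.inv().apply(np.array(P)-s['tcp_pos'])/.5).round(4))
E
python3 - <<'E'
from h import *
g=jw(0,-.1912,.15); goal(g,0); goal(jw(0,-.1912,.047))
E
```

```text
tcp [0.2225 0.5027 0.2308] toolY jig deg 54.71 F [-0.6 -0.5  0.1] w 0.0855 t 0.2 q [ 54.5  14.8  88.   -0.   77.2 -11.6]
angular [3.039e-01 1.000e-04 4.000e-04]
angular [-6.961e-01 -4.000e-04  1.000e-04]
travel [ 0.1624 -1.0059  1.2045]
tcp [0.2225 0.5027 0.2308] toolY jig deg 54.71 F [-0.6 -0.5  0.1] w 0.0855 t 0.2 q [ 54.5  14.8  88.   -0.   77.2 -11.6]
travel [ 0.3684 -1.0057  1.2045]
```

```bash
A='{"travel":[0,-0.835,1.0],"angular":[0.304,0,0],"claw":0.2}'; python3 -m jog '[{"travel":[0,-0.835,1.0],"angular":[0.304,0,0],"claw":0.2},{"travel":[0,-0.835,1.0],"angular":[0.304,0,0],"claw":0.2},{"travel":[0,-0.835,1.0],"angular":[0.304,0,0],"claw":0.2},{"travel":[0,-0.835,1.0],"angular":[0.304,0,0],"claw":0.2},{"travel":[0,-0.835,1.0],"angular":[0.304,0,0],"claw":0.2},{"travel":[0,-0.835,1.0],"angular":[0.304,0,0],"claw":0.2},{"travel":[0,-0.835,1.0],"angular":[0.304,0,0],"claw":0.2},{"travel":[0,-0.835,1.0],"angular":[0.304,0,0],"claw":0.2},{"travel":[0,-0.835,1.0],"angular":[0.304,0,0],"claw":0.2},{"travel":[0,-0.835,1.0],"angular":[0.304,0,0],"claw":0.2}]' 60
python3 - <<'E'
from h import *
goal(jw(0,-.1912,.15),0)
E
```

```text
time_s: 1.2
tcp_pos: [0.4441, 0.0524, 0.2313]
ee_rot: [-25.7, 90.0, -104.3]
wrist_force: [0.2, 0.5, 0.4]
width: 0.0507
tcp [0.4441 0.0524 0.2313] toolY jig deg -0.03 F [0.2 0.5 0.4] w 0.0507 t 1.2 q [ -7.6   4.1 101.1  -0.   74.9 -18.9]
angular [-0.0002  0.0002  0.0001]
angular [ 9.998e-01  2.000e-04 -4.000e-04]
travel [0.1629 0.1459 0.5465]
```

```bash
python3 -m jog '[{"travel":[0.1,0.146,0.5465],"angular":[0,0,0],"claw":0.2},{"travel":[0.1,0.146,0.5465],"angular":[0,0,0],"claw":0.2},{"travel":[0.1,0.146,0.5465],"angular":[0,0,0],"claw":0.2},{"travel":[0.1,0.146,0.5465],"angular":[0,0,0],"claw":0.2},{"travel":[0.1,0.146,0.5465],"angular":[0,0,0],"claw":0.2},{"travel":[0.1,0.146,0.5465],"angular":[0,0,0],"claw":0.2},{"travel":[0.1,0.146,0.5465],"angular":[0,0,0],"claw":0.2},{"travel":[0.163,0.146,0.5465],"angular":[0,0,0],"claw":0.2},{"travel":[0.163,0.146,0.5465],"angular":[0,0,0],"claw":0.2}]'
python3 - <<'E'
from h import *
goal(jw(0,-.1912,.047),0)
o=snap('top')['color'][:,:,::-1]
cv2.imwrite('pics/c2.png',cv2.resize(o[140:245,190:330],None,fx=5.6,fy=5.6,interpolation=cv2.INTER_CUBIC))
E
```

```text
time_s: 2.1
tcp_pos: [0.5669, -0.1996, 0.1461]
ee_rot: [-127.3, 89.5, 154.1]
wrist_force: [-0.7, 0.8, -0.7]
width: 0.0512
tcp [ 0.5669 -0.1996  0.1461] toolY jig deg -0.06 F [-0.7  0.8 -0.7] w 0.0512 t 2.1 q [-30.   24.1  87.   -0.   69.4 -41.3]
angular [-0.0003 -0.0016  0.002 ]
angular [0.9997 0.0032 0.0024]
travel [0.1981 0.0058 0.005 ]
```

View pics/c2.png

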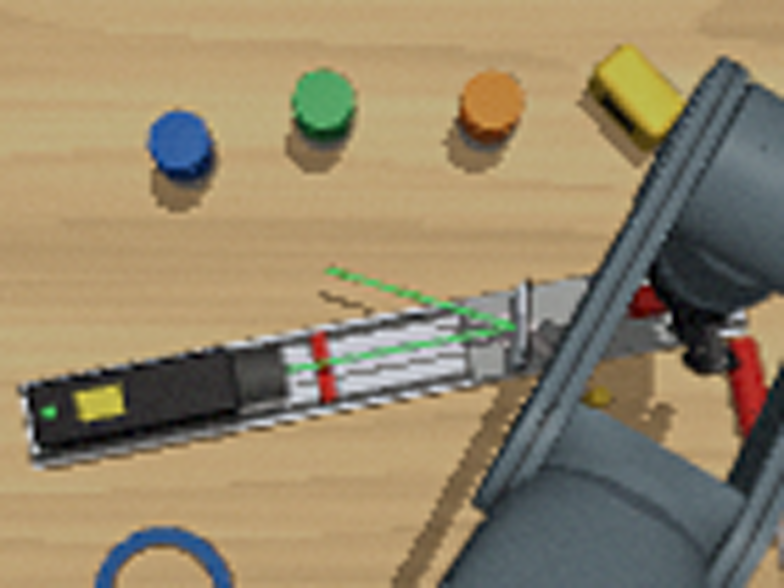

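The gripper hides the grip from above; that fits parallax, since the fingers sit about 50 mm higher. I'll go down and close.

```bash
python3 -m jog '[{"travel":[0.1,0.006,0.005],"angular":[0,0,0],"claw":0.2},{"travel":[0.15,0.006,0.005],"angular":[0,0,0],"claw":0.2},{"travel":[0.198,0.006,0.005],"angular":[0,0,0],"claw":0.2},{"travel":[0.198,0.006,0.005],"angular":[0,0,0],"claw":0.2},{"travel":[0.198,0.006,0.005],"angular":[0,0,0],"claw":-1},{"travel":[0.198,0.006,0.005],"angular":[0,0,0],"claw":-1},{"travel":[0.198,0.006,0.005],"angular":[0,0,0],"claw":-1},{"travel":[0.198,0.006,0.005],"angular":[0,0,0],"claw":-1},{"travel":[0.198,0.006,0.005],"angular":[0,0,0],"claw":-1}]' 60
python3 - <<'E'
from h import *
goal(jw(0,-.1,.047),0)
cv2.imwrite('pics/s2.png',cv2.resize(snap('side')['color'][180:280,190:310,::-1],None,fx=5,fy=5,interpolation=cv2.INTER_CUBIC))
E
```

```text
time_s: 3.05
tcp_pos: [0.5683, -0.2024, 0.0517]
ee_rot: [-104.8, 89.5, 176.6]
wrist_force: [-14.2, -2.4, 9.6]
width: 0.0176
tcp [ 0.5683 -0.2024  0.0517] toolY jig deg -0.02 F [-14.2  -2.4   9.6] w 0.0176 t 3.05 q [-30.1  30.1  92.2  -0.3  58.2 -41.3]
angular [-0.0001 -0.0007  0.0026]
angular [0.9999 0.0042 0.0011]
travel [ 0.0098  0.0029 -0.1844]
```

View pics/s2.png

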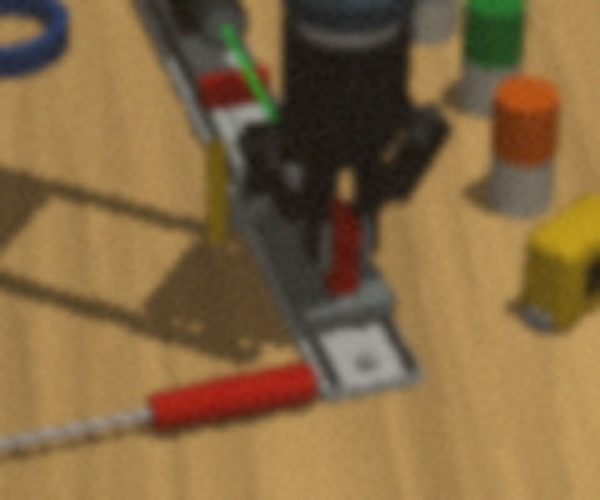

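The grip is held at 17.6 mm. Now I'll slide it about 91 mm to the stop.

```bash
python3 -m jog '[{"travel":[0,0,-0.04],"angular":[0,0,0],"claw":-1},{"travel":[0,0,-0.08],"angular":[0,0,0],"claw":-1},{"travel":[0,0,-0.12],"angular":[0,0,0],"claw":-1},{"travel":[0,0,-0.15],"angular":[0,0,0],"claw":-1},{"travel":[0,0,-0.17],"angular":[0,0,0],"claw":-1},{"travel":[0,0,-0.178],"angular":[0,0,0],"claw":-1},{"travel":[0,0,-0.184],"angular":[0,0,0],"claw":-1},{"travel":[0,0,-0.184],"angular":[0,0,0],"claw":-1}]'
python3 - <<'E'
from h import *
goal(jw(0,-.1,.047),0)
E
```

```text
time_s: 3.9
tcp_pos: [0.5504, -0.1115, 0.0519]
ee_rot: [-110.9, 89.5, 170.5]
wrist_force: [5.3, 2.1, -15.9]
width: 0.0172
tcp [ 0.5504 -0.1115  0.0519] toolY jig deg -0.02 F [  5.3   2.1 -15.9] w 0.0172 t 3.9 q [-22.8  26.6  98.4  -0.1  55.5 -34.1]
angular [-0.0001 -0.0009  0.0025]
angular [0.9999 0.0039 0.0015]
travel [0.0098 0.002  0.0009]
```

```bash
python3 -m jog '[{"travel":[0,0,-0.004],"angular":[0,0,0],"claw":-1},{"travel":[0,0,-0.008],"angular":[0,0,0],"claw":-1},{"travel":[0,0,-0.008],"angular":[0,0,0],"claw":-1}]'
python3 - <<'E'
from h import *
goal(jw(0,-.1,.047),0)
E
```

```text
time_s: 4.2
tcp_pos: [0.5502, -0.1102, 0.0519]
ee_rot: [-81.9, 89.6, -160.5]
wrist_force: [3.8, -10.9, -19.9]
width: 0.0174
tcp [ 0.5502 -0.1102  0.0519] toolY jig deg -0.02 F [  3.8 -10.9 -19.9] w 0.0174 t 4.2 q [-22.5  26.5  98.6  -0.3  55.3 -33.7]
angular [-0.0001  0.0003  0.0024]
angular [ 9.999e-01  3.700e-03 -5.000e-04]
travel [0.0099 0.0018 0.0034]
```

```bash
python3 -m jog '[{"travel":[0,0,-0.008],"angular":[0,0,0],"claw":-1},{"travel":[0,0,-0.008],"angular":[0,0,0],"claw":-1},{"travel":[0,0,-0.008],"angular":[0,0,0],"claw":-1}]'
python3 - <<'E'
from h import *
goal(jw(0,-.1,.047),0)
E
```

```text
time_s: 4.5
tcp_pos: [0.5503, -0.1103, 0.052]
ee_rot: [-46.7, 89.4, -125.3]
wrist_force: [4.5, -15.0, -19.9]
width: 0.0173
tcp [ 0.5503 -0.1103  0.052 ] toolY jig deg -0.02 F [  4.5 -15.  -19.9] w 0.0173 t 4.5 q [-22.4  26.4  98.7  -0.7  55.  -33.4]
angular [-0.0001  0.0021  0.0022]
angular [ 0.9999  0.0035 -0.0033]
travel [0.01   0.0018 0.0032]
```

The carriage is home: it moved only 1.3 mm of the last commanded push while the force rose to 15 N. I'll release, lift, and go to the post.

```bash
python3 -m jog '[{"travel":[0,0,0],"angular":[0,0,0],"claw":0.1},{"travel":[0,0,0],"angular":[0,0,0],"claw":0.1},{"travel":[0,0,0],"angular":[0,0,0],"claw":0.1},{"travel":[-0.1,0,0],"angular":[0,0,0],"claw":0},{"travel":[-0.2,0,0],"angular":[0,0,0],"claw":0},{"travel":[-0.24,0,0],"angular":[0,0,0],"claw":0},{"travel":[-0.24,0,0],"angular":[0,0,0],"claw":0}]' 20
python3 - <<'E'
from h import *
p=np.deg2rad(215); goal(jw(.075*np.cos(p)-.001,.075*np.sin(p),.17),-55)
im=snap('top'); cv2.imwrite('pics/c3.png',cv2.resize(im['color'][140:245,190:330,::-1],None,fx=5.6,fy=5.6,interpolation=cv2.INTER_CUBIC))
E
```

```text
time_s: 5.2
tcp_pos: [0.5533, -0.1097, 0.1772]
ee_rot: [3.5, 89.3, -75.1]
wrist_force: [-0.1, -0.1, -0.0]
width: 0.0421
tcp [ 0.5533 -0.1097  0.1772] toolY jig deg 0.03 F [-0.1 -0.1 -0. ] w 0.0421 t 5.2 q [-22.2  18.4  90.8  -0.6  70.4 -33.5]
angular [ 0.3057  0.0033 -0.002 ]
angular [-0.6943  0.0023  0.0039]
travel [ 0.0131 -0.1294 -0.111 ]
```

View pics/c3.png

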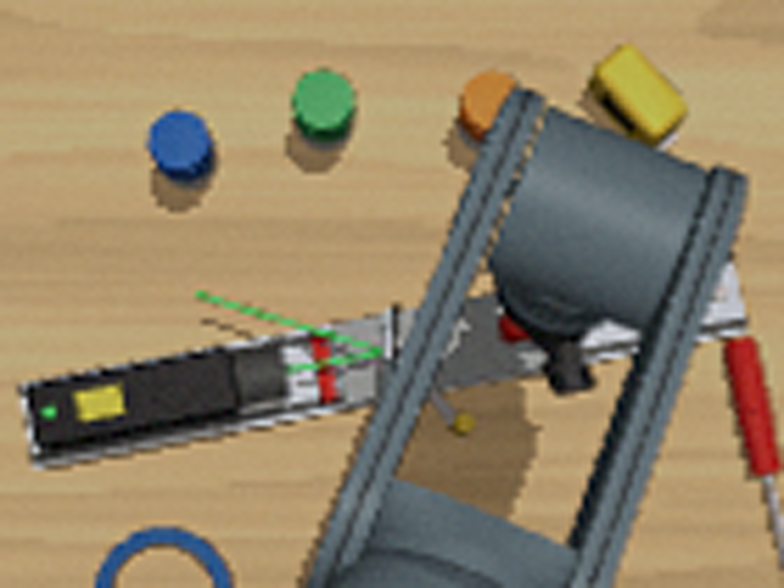

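The carriage is now against the red stop, the post top is at (463,422) and the beam pivot at (381,352).

```bash
python3 -m jog '[{"travel":[0,-0.06,-0.05],"angular":[0.1,0,0],"claw":0},{"travel":[0.005,-0.1294,-0.111],"angular":[0.3057,0.003,-0.002],"claw":0},{"travel":[0.013,-0.1294,-0.111],"angular":[0.3057,0.003,-0.002],"claw":0},{"travel":[0.013,-0.1294,-0.111],"angular":[0.3057,0.003,-0.002],"claw":0},{"travel":[0.013,-0.1294,-0.111],"angular":[0.3057,0.003,-0.002],"claw":0},{"travel":[0.013,-0.1294,-0.111],"angular":[0.3057,0.003,-0.002],"claw":0},{"travel":[0.013,-0.1294,-0.111],"angular":[0.3057,0.003,-0.002],"claw":0},{"travel":[0.013,-0.1294,-0.111],"angular":[0.3057,0.003,-0.002],"claw":0}]'
python3 - <<'E'
from h import *
im=snap('top'); f=lambda u,v:(190+(u+.5)/5.6-.5,140+(v+.5)/5.6-.5)
p=np.deg2rad(215); W=jw(.075*np.cos(p)-.001,.075*np.sin(p),.066)
print('post meas',unproj(im,f(463,422),.112),'pred',W,'piv',unproj(im,f(381,352),.062),jw(0,0,0))
goal(W,-55)
E
```

```text
time_s: 6.05
tcp_pos: [0.4764, -0.0671, 0.1666]
ee_rot: [-62.0, 89.6, 164.4]
wrist_force: [0.9, -0.1, 0.6]
width: 0.0424
post meas [ 0.47991876 -0.06454204  0.112     ] pred [ 0.47894063 -0.0682225   0.066     ] piv [ 0.53167748 -0.00932663  0.062     ] [ 0.53163 -0.0137   0.     ]
tcp [ 0.4766 -0.0672  0.1667] toolY jig deg -54.9 F [-0.2 -0.4 -0.3] w 0.0429 t 6.1 q [-2.130e+01  1.120e+01  1.022e+02 -1.000e-01  6.690e+01  2.220e+01]
angular [0.0005 0.0011 0.0019]
angular [-0.9994 -0.003   0.0017]
travel [ 0.2014  0.006  -0.0025]
```

```bash
sed -i 's/^J0=.*/J0=np.array([.5302,-.0119]); JY=11.413/' h.py; python3 - <<'E'
from h import *
p=np.deg2rad(215); goal(jw(.075*np.cos(p),.075*np.sin(p),.066),-55)
E
```

```text
tcp [ 0.4766 -0.0672  0.1667] toolY jig deg -54.9 F [-0.2 -0.4 -0.3] w 0.0429 t 6.1 q [-2.130e+01  1.120e+01  1.022e+02 -1.000e-01  6.690e+01  2.220e+01]
angular [0.0005 0.0011 0.0019]
angular [-0.9994 -0.003   0.0017]
travel [ 0.2014  0.0026 -0.0047]
```

```bash
python3 -m jog '[{"travel":[0.07,0.003,-0.005],"angular":[0,0,0],"claw":0},{"travel":[0.13,0.003,-0.005],"angular":[0,0,0],"claw":0},{"travel":[0.18,0.003,-0.005],"angular":[0,0,0],"claw":0},{"travel":[0.2,0.003,-0.005],"angular":[0,0,0],"claw":0},{"travel":[0.2,0.003,-0.005],"angular":[0,0,0],"claw":0},{"travel":[0.2,0.003,-0.005],"angular":[0,0,0],"claw":-1},{"travel":[0.2,0.003,-0.005],"angular":[0,0,0],"claw":-1},{"travel":[0.2,0.003,-0.005],"angular":[0,0,0],"claw":-1},{"travel":[0.2,0.003,-0.005],"angular":[0,0,0],"claw":-1}]' 25
python3 - <<'E'
from h import *
for d in (15,30,48.4):
    p=np.deg2rad(215-d); goal(jw(.075*np.cos(p),.075*np.sin(p),.066),-55-d)
im=snap('top'); cv2.imwrite('pics/c4.png',cv2.resize(im['color'][140:245,190:330,::-1],None,fx=5.6,fy=5.6,interpolation=cv2.INTER_CUBIC))
E
```

```text
time_s: 7.0
tcp_pos: [0.4786, -0.0663, 0.0678]
ee_rot: [-58.9, 89.6, 167.6]
wrist_force: [-5.6, 0.9, 6.9]
width: 0.0135
tcp [ 0.4786 -0.0663  0.0678] toolY jig deg -54.88 F [-5.6  0.9  6.9] w 0.0135 t 7.0 q [-2.110e+01  1.860e+01  1.087e+02 -1.000e-01  5.300e+01  2.240e+01]
angular [0.084  0.0013 0.0016]
angular [-0.916  -0.0024  0.0019]
travel [ 0.0038 -0.0389 -0.0052]
tcp [ 0.4786 -0.0663  0.0678] toolY jig deg -54.88 F [-5.6  0.9  6.9] w 0.0135 t 7.0 q [-2.110e+01  1.860e+01  1.087e+02 -1.000e-01  5.300e+01  2.240e+01]
angular [0.1673 0.0015 0.0015]
angular [-0.8327 -0.0019  0.002 ]
travel [ 0.0039 -0.0751 -0.0202]
tcp [ 0.4786 -0.0663  0.0678] toolY jig deg -54.88 F [-5.6  0.9  6.9] w 0.0135 t 7.0 q [-2.110e+01  1.860e+01  1.087e+02 -1.000e-01  5.300e+01  2.240e+01]
angular [0.2695 0.0018 0.0012]
angular [-0.7305 -0.0015  0.0021]
travel [ 0.0041 -0.1122 -0.0506]
```

View pics/c4.png

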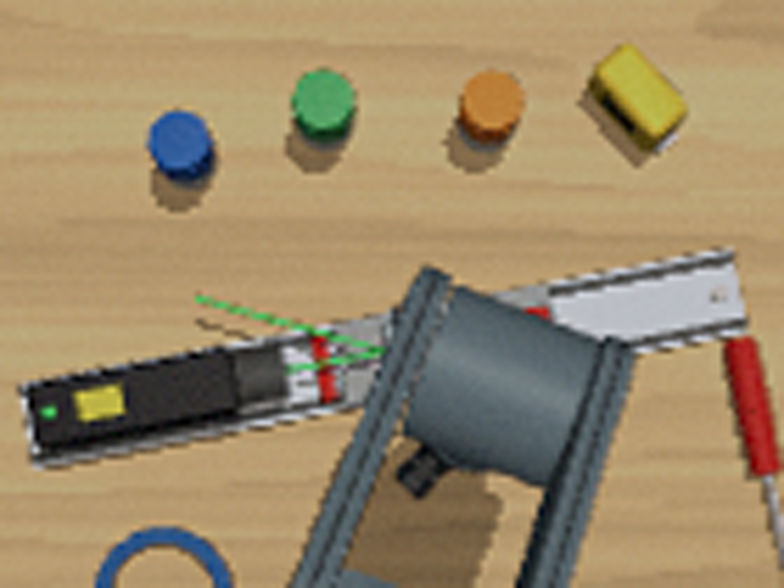

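The post is gripped at 13.5 mm and the carriage is still home. Now I'll turn it along the arc.

```bash
python3 -m jog '[{"travel":[0,-0.0209,-0.0015],"angular":[0.0444,0,0],"claw":-1},{"travel":[0,-0.0413,-0.0058],"angular":[0.0889,0,0],"claw":-1},{"travel":[0,-0.061,-0.013],"angular":[0.1333,0,0],"claw":-1},{"travel":[0,-0.0795,-0.0228],"angular":[0.1778,0,0],"claw":-1},{"travel":[0,-0.0964,-0.0351],"angular":[0.2222,0,0],"claw":-1},{"travel":[0,-0.1122,-0.0504],"angular":[0.2689,0,0],"claw":-1},{"travel":[0,-0.1122,-0.0504],"angular":[0.2689,0,0],"claw":-1},{"travel":[0,-0.1122,-0.0504],"angular":[0.2689,0,0],"claw":-1},{"travel":[0,-0.1122,-0.0504],"angular":[0.2689,0,0],"claw":-1}]'
python3 - <<'E'
from h import *
p=np.deg2rad(215-48.4); goal(jw(.075*np.cos(p),.075*np.sin(p),.066),-103.4)
im=snap('top'); cv2.imwrite('pics/c5.png',cv2.resize(im['color'][140:245,190:330,::-1],None,fx=5.6,fy=5.6,interpolation=cv2.INTER_CUBIC))
E
```

```text
time_s: 7.95
tcp_pos: [0.4545, -0.0096, 0.068]
ee_rot: [-9.5, 89.5, 168.8]
wrist_force: [-5.5, 0.6, -1.3]
width: 0.0133
tcp [ 0.4545 -0.0096  0.068 ] toolY jig deg -103.1 F [-5.5  0.6 -1.3] w 0.0133 t 7.95 q [-15.3  16.1 112.5  -0.   51.8  76.4]
angular [0.0016 0.0025 0.0004]
angular [-9.983e-01 -6.000e-04  3.900e-03]
travel [ 0.0039 -0.0006 -0.0015]
```

View pics/c5.png

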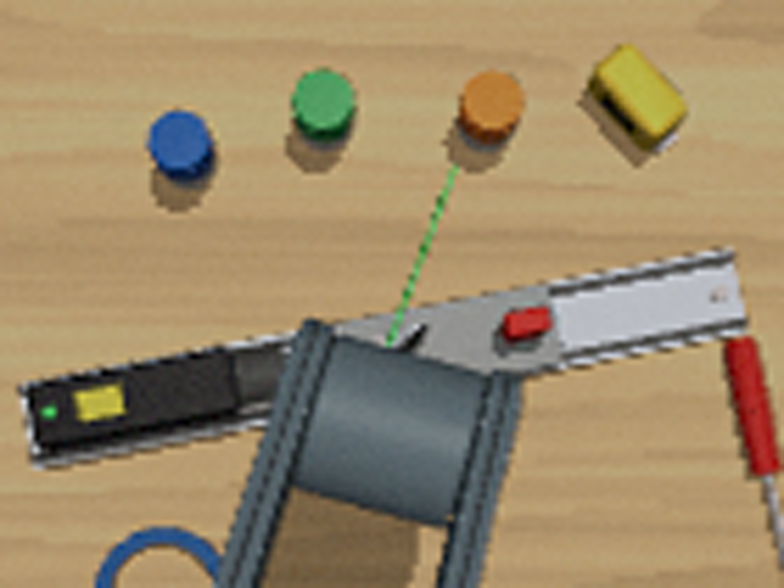

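The beam runs from (390,342) to (457,168), and the orange lid is centred at (492,104). I'll work out the aiming error.

```bash
python3 - <<'E'
from h import *
im=snap('top'); f=lambda u,v:(190+(u+.5)/5.6-.5,140+(v+.5)/5.6-.5)
# subpixel beam line: green excess pixels
c=im['color'].astype(int); g=c[:,:,1]-np.maximum(c[:,:,0],c[:,:,2]); m=np.zeros(g.shape,bool); m[169:203,255:275]=1
v,u=np.nonzero((g>25)&m); w=[unproj(im,(a,b),.062)[:2] for a,b in zip(u,v)]; w=np.array(w)
vx,vy,x0,y0=cv2.fitLine(w.astype(np.float32),cv2.DIST_HUBER,0,1e-4,1e-4).ravel(); print(len(u))
if vx<0: vx,vy=-vx,-vy
o=unproj(im,f(492,104),.088)[:2]; n=np.array([-vy,vx])
print('beam jig deg',np.rad2deg(np.arctan2(vy,vx))-JY,'ends',w[w[:,0].argmin()],w[w[:,0].argmax()])
print('pot off line (left +) mm',1e3*n@(o-[x0,y0]),'pivot off',1e3*n@(J0-[x0,y0]),'pot',o,'pot deg',np.rad2deg(np.arctan2(*(o-J0)[::-1]))-JY)
print('grip',unproj(im,f(527,319),.088),jw(0,-.1,.088))
E
```

```text
40
beam jig deg -31.834185 ends [ 0.53741429 -0.01473595] [ 0.66154871 -0.0623629 ]
pot off line (left +) mm -9.210730165014935 pivot off 0.17259179747287642 pot [ 0.70414854 -0.08667669] pot deg -34.67481587586606
grip [ 0.55258177 -0.11018602  0.088     ] [ 0.54998798 -0.10992263  0.088     ]
```

The beam is 2.8° short, with the pot 9 mm to the right of its line, so I'll turn the mirror 1.4° more.

```bash
python3 -m jog '[{"travel":[0,-0.0038,0],"angular":[0.0079,0,0],"claw":-1},{"travel":[0,-0.0038,0],"angular":[0.0079,0,0],"claw":-1},{"travel":[0,-0.0038,0],"angular":[0.0079,0,0],"claw":-1},{"travel":[0,-0.0038,0],"angular":[0.0079,0,0],"claw":-1}]'
cat > m.py <<'E'
from h import *
im=snap('top'); f=lambda u,v:(190+(u+.5)/5.6-.5,140+(v+.5)/5.6-.5)
c=im['color'].astype(int); g=c[:,:,1]-np.maximum(c[:,:,0],c[:,:,2]); m=np.zeros(g.shape,bool); m[166:203,255:280]=1
v,u=np.nonzero((g>25)&m); w=np.array([unproj(im,(a,b),.062)[:2] for a,b in zip(u,v)])
vx,vy,x0,y0=cv2.fitLine(w.astype(np.float32),cv2.DIST_HUBER,0,1e-4,1e-4).ravel()
if vx<0: vx,vy=-vx,-vy
o=unproj(im,f(492,104),.088)[:2]; n=np.array([-vy,vx])
print('beam jig deg',np.rad2deg(np.arctan2(vy,vx))-JY,'pot off mm',1e3*n@(o-[x0,y0]),'piv off',1e3*n@(J0-[x0,y0]))
goal(J0.tolist()+[.1])
cv2.imwrite('pics/last.png',cv2.resize(im['color'][140:245,190:330,::-1],None,fx=5.6,fy=5.6,interpolation=cv2.INTER_CUBIC))
E
python3 m.py
```

```text
time_s: 8.45
tcp_pos: [0.4546, -0.0078, 0.068]
ee_rot: [-8.5, 89.5, 168.3]
wrist_force: [-3.1, 0.0, -1.8]
width: 0.0133
beam jig deg -34.47901 pot off mm -0.4216839061935016 piv off 0.22535864904885125
tcp [ 0.4545 -0.0078  0.068 ] toolY jig deg -104.6 F [-3.7 -0.3 -1.7] w 0.0135 t 8.5 q [-15.1  16.1 112.5  -0.   51.8  78.1]
travel [-0.0652 -0.0002 -0.151 ]
```

```bash
python3 -m jog '[{"travel":[0,0,0],"angular":[0,0,0],"claw":-1},{"travel":[0,0,0],"angular":[0,0,0],"claw":-1},{"travel":[0,0,0],"angular":[0,0,0],"claw":-1},{"travel":[0,0,0],"angular":[0,0,0],"claw":-1},{"travel":[0,0,0],"angular":[0,0,0],"claw":-1},{"travel":[0,0,0],"angular":[0,0,0],"claw":-1},{"travel":[0,0,0],"angular":[0,0,0],"claw":-1},{"travel":[0,0,0],"angular":[0,0,0],"claw":-1}]'; python3 m.py
python3 - <<'E'
from h import *
a=cv2.resize(snap('side')['color'][150:260,180:330,::-1],None,fx=4,fy=4,interpolation=cv2.INTER_CUBIC)
cv2.imwrite('pics/s3.png',a)
E
```

```text
time_s: 9.3
tcp_pos: [0.4545, -0.0077, 0.068]
ee_rot: [-8.4, 89.5, 168.4]
wrist_force: [-5.2, -0.6, -0.6]
width: 0.0133
beam jig deg -34.628433 pot off mm -0.01834604534376227 piv off 0.13493262793390765
tcp [ 0.4545 -0.0078  0.068 ] toolY jig deg -104.6 F [-4.5  0.5 -1. ] w 0.0133 t 9.35 q [-15.1  16.1 112.5  -0.   51.8  78.1]
travel [-0.0652 -0.0002 -0.151 ]
```

View pics/last.png

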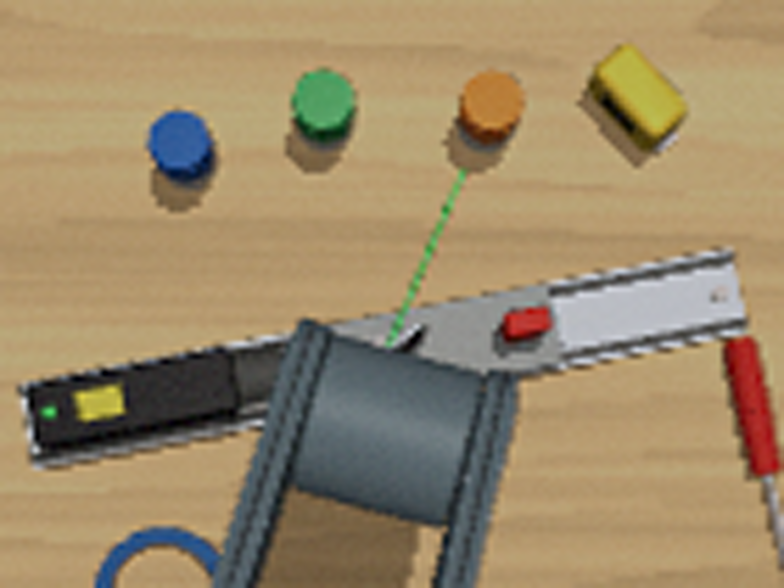

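View pics/s3.png

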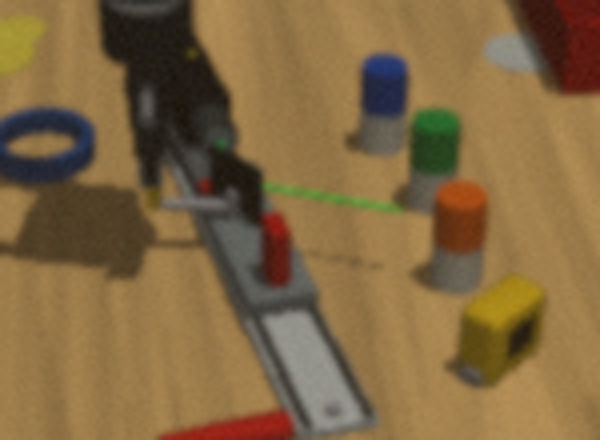

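```bash
python3 -c "
from rig import order; print(order.finish_job())"
```

```text
the job is handed in; nothing more can be done
None
```

The job is done and handed in. The carriage is home against the red stop, and the gripper is still holding the yellow post with the green beam on the orange pot.

- **Carriage:** I slid it home by the red grip. It stopped moving while the push built to about 15 N. After I let go, its rear edge looked the same before and after turning the mirror, and the grip sat within about 3 mm of its expected home position. At the end the arm hid the stop from above, so I did not see that contact directly.
- **Mirror:** The first turn left the beam 2.8° short, so I turned it about 1.4° more. The last measurement has the line passing within 0.1 mm of the pot's axis as I read it. The camera calibration is only good to about 2 mm, against a 22 mm pot radius.
- **Steadiness:** Over the last 0.8 s of holding, the measured beam angle changed by about 0.15°, which is measurement noise.
- **Disagreement:** Early picture readings of the home pivot differed by about 4 mm along the rail. I settled on a value in between, and the later beam fit agreed with it sideways to 0.2 mm.
- **Other things:** The pots, tape measure and screwdriver looked unmoved in the last pictures. The tape roll was partly covered by the arm from above, but it was visible and unmoved from the side. The battery and glue were outside those close-up pictures. The robot clock stood at about 9.4 s when I handed in.

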